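# Step the condenser turret of the inverted microscope to the green phase ring

### The arm

A 6-joint arm with a two-finger parallel gripper is mounted at the origin on the work surface. World frame = base frame: x ahead of the robot, y to its left, z up, the work surface at z = 0. Lengths are in m, angles in rad, forces in N, time in s.
With the tool pointing down it reaches from about 0.275 to 0.725 m from the base axis. Payload 15.9 kg.
Tool frame: the origin (TCP) lies on the mounting face of the last link; the fingertips stand 173 mm ahead of it and the grasp point (between the pads) lies 155 mm ahead of it; x points along the fingers, z is the direction in which the jaws open and shut, and the axes are right-handed (so a half turn about x gives the same grasp; the last joint's range is limited). The gripper opens to 85 mm and grips with 20 to 120 N. Pads are 22 mm wide; open, the fingers measure 114 mm over their backs; the gripper's body (76 mm by 85 mm) begins 54 mm behind the grasp point. The pads swing forward as they close: fully open they stand 13 mm farther back than shut.
Start: joints at [-1.308, 0.213, -0.034, 1.323, 0, 1.571], TCP at [0.13, -0.483, 0.405] pointing down, gripper open.
Joint ranges: [-2.98, 2.98], [-0.74, 1.72], [-1.14, 1.35], [-2.1, 2.04], [-1.57, 1.44], [-3.14, 3.14]. Speed limits (rad/s): [1.89, 1.89, 2.39, 2.57, 3.14, 3.14].

### API

Orientations are given as [roll, pitch, yaw] about the fixed x, y, z axes, in that order (R = Rz(yaw) Ry(pitch) Rx(roll)).
In Python, from rig import r gives the robot as it stands. Calls block until the motion is done:
- r.move_ptp(position, orientation): joint-space move of the TCP to a pose.
- r.move_linear(position, max_speed=0.15, frame=None, f_stop=None): straight line of the TCP; frame=None keeps the orientation; max_speed is the mean speed in m/s. With f_stop (N) it stops when the force on the tool has changed by that much, and returns True; else False.
- r.movej(angles): joint-space move.
- r.gripper_to(opening): opening from 0.0 (shut) to 1.0 (fully open); the grip force is fixed at half the most; returns when the fingers have stopped.
- r.hold(seconds).
- r.solve_ik(position, orientation): joint angles nearest the present ones, or None.
- r.camera(name): name is "scene" or "top" or "wrist"; returns the picture (384x512x3 uint8, red, green, blue); there is no depth.
- r.camera_params(name): a dict with "intrinsics" (3x3 intrinsics, pixels), "view" (4x4, takes a point from world to camera coordinates). Camera axes: x right, y up, looking along -z (the intrinsics and any distortion apply to the point x, -y, -z); pixel columns grow to the right and rows downward; lengths in m; the calibration is good to about 2 mm. A picture is of the moment at which its call begins: read the wrist's pose just before it. camera_params takes no time and is no camera call; for the wrist camera it gives the pose at the moment of the call.
A pose or a line that the arm cannot do raises r.PlanningError and nothing moves.
- r.sign_off(): hands the job in, once; it reports no verdict.
Readings, each from a call of its own:
- r.read_t(): time.
- r.read_joints(): joint angles.
- r.read_joint_velocities(): joint speeds.
- r.read_tau(): joint torques, N m.
- r.read_ee_pos(): TCP position.
- r.read_eef_rot(): TCP orientation.
- r.read_wrist_force(): force on the tool from outside, world axes, zero at the start.
- r.read_torque(): the same for the moment, N m.
- r.read_width(): opening from 0.0 (shut) to 1.0 (fully open).
Only numpy, scipy, OpenCV 4.12 (cv2) and the standard library are available. Lean on these libraries where they do the work, as an engineer would, in place of code of your own. Each camera call takes 0.05 s, during which the arm holds its last target. There are 200 camera calls.

### The job

The green-ringed objective is in the light path, so set the microscope's condenser to match: with a fingertip, push the finger tabs of the condenser turret round, step by step, until the tab with the green mark has clicked in at the white index line. Push gently, do not grip the turret or knock the microscope, and leave the well plate on the stage and everything else on the bench where it is.

Things in the scene. Friction and masses are not known exactly. Their poses are not given: they have to be found in the camera images.
- microscope: Fixed inverted microscope, cream and black, 0.53 m long, 0.24 m wide, 0.52 m high. Origin on the bench under its optical axis; own -x points to the user's side (eyepieces), +x to the pillar, z up. It stands side-on to the robot: its user's side points to world -y, within 0.3 rad. Own frame, mm: foot x -240..200, y +-95, to z 50; front and rear bodies to z 190.
- stage_top (a point): Centre of the stage's top face, on the optical axis, 185 mm above the bench. The black stage plate spans, in the microscope's own frame, x -128..108 and y +-120 mm.
- eyepieces (a point): Midpoint between the two eyecups, the outermost point of the eyepiece head: in the microscope's own frame 330 mm to the user's side, 341 mm high (eyecups reach 360 mm high, y +-55). From there the head slants down at 45 degrees to the front body (160 mm from the optical axis, 190 mm high).
- lamp_arm (a point): Point on the optical axis on top of the lamp arm, 435 mm high. In the microscope's own frame, mm: arm x -33..183, y +-38, z 400..435; lamp on it to z 515, radius 38; lamp tube below it z 352..400, radius 30; pillar x 127..183, y +-40, z 50..435.
- condenser_top (a point): Point on the optical axis on top of the condenser barrel (radius 31 mm, 289 to 308 mm high). Below it, 279 to 289 mm high, an upper plate 50 mm wide runs to a round end of radius 25 mm over the turret axis; a lower housing, radius 40 mm, lies under the turret, 243 to 255 mm high. The turret's half on the user's side, outside these, is open from above and below.
- turret_axis (a point): Point on the turret's upright axis at the height of its top face (271 mm above the bench), 40 mm from the optical axis to the user's side. Turret: dark knurled disc, radius 52 mm, 257 to 271 mm high, with five finger tabs every 72 degrees, 12 mm wide, as thick as the disc, reaching 80 mm from the axis. Each tab has a coloured strip on top and a dot of that colour on the disc.
- index_mark (a point): Fixed point over which the chosen dot must stand: 42 mm from the turret axis straight towards the user's side (microscope's own -x), at the height of the turret's top face. The white index line on the round end of the upper plate points at it.
- green_dot (a point): Centre of the green dot on top of the turret disc, 42 mm from the turret axis; turns with the turret.
- green_tab (a point): Middle of the top of the finger tab with the green strip, 68 mm from the turret axis, in line with the green dot; turns with the turret.
- turret (a joint): Turn of the turret, rad, positive anticlockwise from above, endless. 0 or any whole turn: green at the index. Anticlockwise from green come the blue, white, red, yellow tabs. Starts at 0.85 to 5.43. Sprung clicks at multiples of 1.257: a tab needs about 3 N; let go before half way it springs back, past it swings on and clicks in within 0.5 s. May rest within 0.1 rad of half way.
- well_plate: Loose clear six-well plate, 85 x 127 x 22 mm, on the stage under the condenser (its top 207 mm above the bench), origin at the centre of its underside. Leave alone.
- wash_bottle: Loose white wash bottle, radius 36 mm, 213 mm high with its spout, standing on the bench, origin under its centre. Leave alone.
- tube_rack: Loose blue tube rack 70 x 200 mm, 115 mm high with its tubes, origin under its centre. Leave alone.
- dish_stack: Loose stack of three clear culture dishes, 58 mm across, 42 mm high, origin under its centre. Leave alone.
- tally_counter: Loose steel hand counter, 48 mm across, 36 mm high, on the bench beside the microscope's foot on the robot's side, origin under its centre. Leave alone.
- marker_pen: Loose marker pen, 135 mm long, 16 mm thick, lying on the bench beyond the microscope, origin under its middle. Leave alone.
- pipette: Loose pipette, 290 mm long, up to 37 mm high, lying on the bench, origin on the bench under its handle's front part. Leave alone.

How it is judged:
At the end, for the whole second after the job is handed in: The green dot stands within 4 mm of the index point (clicked in) and the turret is at rest (horizontal distance between green_dot and index_mark below 0.004 m and velocity of joint turret between -0.05 and 0.05 rad/s); the robot touches nothing.
It fails at once if the turret or any part of the microscope was pushed, gripped or struck with more than 30 N (contact force between any of the fingers, the arm and microscope above 30 N).
It fails at once if the well plate was moved on the stage by more than 6 mm or lifted (distance of well_plate from where it was at the start of the episode above 0.006 m).
It fails at once if something else on the bench was moved by more than 15 mm or lifted (distance of any of wash_bottle, tube_rack, dish_stack, tally_counter, marker_pen, pipette from where it was at the start of the episode above 0.015 m).
It also fails if it takes over 64 s, if anything falls off the work surface, if the arm or the gripper's body presses on something with over 40 N, if the wrist force passes 120 N, or if a joint passes its speed limit or range.

## Working session

There is one attempt and no reset: what is moved stays moved. The work goes in short steps, each a Python script; the robot and the scene stay as the last script left them, time stands still between calls to the robot, and variables do not carry over. Pictures are saved under pics/ and viewed, about 8 in all and at most 12, crops included, and the job is handed in when it is done.

```bash
ls; mkdir -p pics; python3 - <<'E'
from rig import r
import cv2,numpy as np
a=[]
for n in ["scene","top"]:
    im=r.camera(n); cv2.imwrite(f"pics/{n}0.png",im[:,:,::-1]); p=r.camera_params(n)
    print(n,np.round(p["intrinsics"],1).tolist(),np.round(p["view"],3).tolist(),[k for k in p])
    a.append(im)
i=np.vstack(a)[:,:,::-1]
cv2.imwrite("pics/both0.png",np.hstack([cv2.resize(x[:,:,::-1],(400,300),interpolation=cv2.INTER_AREA) for x in a]))
print(r.read_t(),r.read_ee_pos(),r.read_eef_rot(),r.read_wrist_force())
E
```

```text
pics
scene [[409.9, 0.0, 254.9], [0.0, 409.9, 190.7], [0.0, 0.0, 1.0]] [[-0.58, 0.814, 0.005, 0.32], [-0.693, -0.497, 0.522, 0.248], [0.427, 0.3, 0.853, -1.812], [0.0, 0.0, 0.0, 1.0]] ['intrinsics', 'view']
top [[461.8, 0.0, 249.0], [0.0, 461.8, 194.1], [0.0, 0.0, 1.0]] [[-0.015, -1.0, -0.001, -0.012], [0.996, -0.015, 0.089, -0.578], [-0.089, 0.001, 0.996, -1.768], [0.0, 0.0, 0.0, 1.0]] ['intrinsics', 'view']
0.1 [ 0.12984919 -0.48269909  0.40427059] [-3.13178876  1.56977444  1.84338449] [-0.59969824 -0.90001196 -0.33535492]
```

View pics/scene0.png

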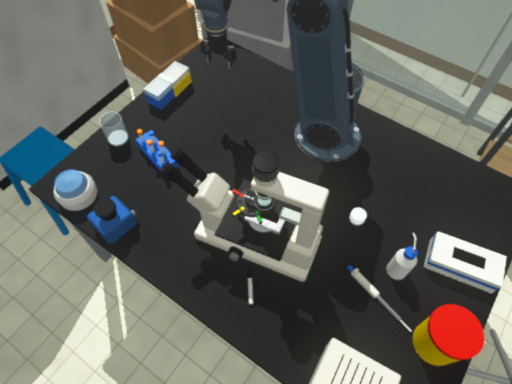

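View pics/top0.png

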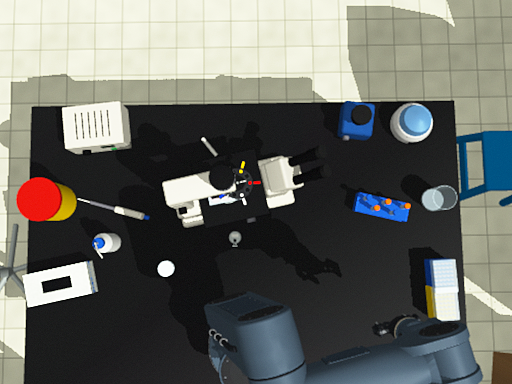

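The scene and top views show the microscope near top pixel (235,185). The eyepieces point right (-y), the red tab is near (254,183) and the yellow one near (242,166). Next I'll enlarge both views.

```bash
cat > h.py <<'E'
import cv2,numpy as np
from rig import r
def ray(p,uv):
    K=p["intrinsics"];V=p["view"];R=V[:3,:3];t=V[:3,3]
    d=np.linalg.inv(K)@[uv[0],uv[1],1]; d=d*[1,-1,-1]
    return -R.T@t, R.T@d
def onplane(p,uv,z):
    c,d=ray(p,uv); return c+d*(z-c[2])/d[2]
def proj(p,X):
    V=p["view"];c=V[:3,:3]@X+V[:3,3]; q=p["intrinsics"]@(c*[1,-1,-1]); return q[:2]/q[2]
def blobs(im,lo=3,box=None):
    h=cv2.cvtColor(im,cv2.COLOR_RGB2HSV); out=[]
    for n,a,b in [("red",0,6),("yellow",24,34),("green",45,80),("blue",100,125)]:
        m=cv2.inRange(h,(a,140,90),(b,255,255))
        k,_,s,c=cv2.connectedComponentsWithStats(m)
        for i in range(1,k):
            if s[i,4]>=lo and (box is None or (box[0]<c[i][0]<box[2] and box[1]<c[i][1]<box[3])): out.append((n,int(s[i,4]),c[i].round(1)))
    return out
E
python3 - <<'E'
from h import *
ps={}
for n,b in [("scene",(180,150,340,280)),("top",(150,130,330,240))]:
    im=cv2.imread(f"pics/{n}0.png")[:,:,::-1].copy(); p=r.camera_params(n)
    for x in blobs(im,3,b): print(n,*x,onplane(p,x[2],.271).round(3))
    ps[n]=im[b[1]:b[3],b[0]:b[2],::-1]
cv2.imwrite("pics/z.png",np.vstack([cv2.resize(ps["scene"],(480,390),interpolation=3)[:300],cv2.resize(ps["top"],(480,293),interpolation=3)]))
E
```

```text
scene red 35 [237.2 192.2] [ 0.597 -0.039  0.271]
scene yellow 11 [242. 208.] [0.635 0.008 0.271]
scene yellow 29 [236.3 212. ] [0.657 0.002 0.271]
scene green 8 [256.8 211.6] [0.618 0.054 0.271]
scene green 18 [259.1 217.7] [0.632 0.073 0.271]
top red 12 [249.4 182.5] [ 0.595 -0.023  0.271]
top red 23 [256.7 182. ] [ 0.596 -0.047  0.271]
top yellow 21 [242.4 164.5] [0.656 0.    0.271]
top yellow 11 [240.4 171.1] [0.634 0.007 0.271]
top blue 16 [221.1 195.6] [0.552 0.073 0.271]
```

View pics/z.png

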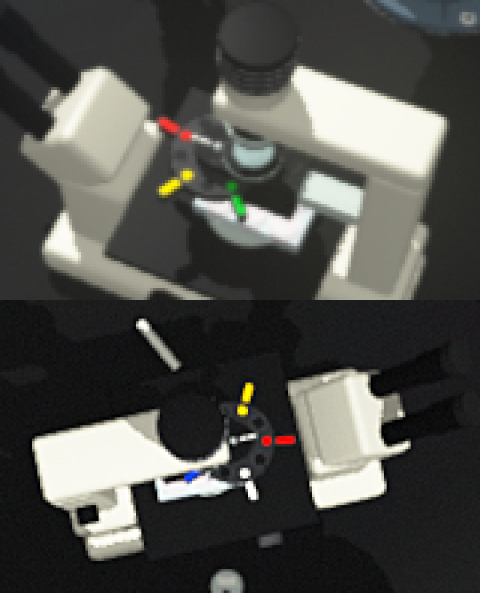

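The top-view crop shows red near the index line, then anticlockwise yellow (far side), green (under the lamp arm), blue, and white (robot side). That means two clockwise steps. I'll fit the turret centre and phase, and triangulate the height.

```bash
python3 - <<'E'
from h import *
from scipy.optimize import least_squares
P={n:r.camera_params(n) for n in("scene","top")}
def tri(a,b):
    A=np.zeros((3,3));B=np.zeros(3)
    for n,uv in(("scene",a),("top",b)):
        c,d=ray(P[n],uv);d/=np.linalg.norm(d);M=np.eye(3)-np.outer(d,d);A+=M;B+=M@c
    return np.linalg.solve(A,B).round(4)
print("ytab",tri((236.3,212),(242.4,164.5)),"ydot",tri((242,208),(240.4,171.1)))
off={"red":3,"yellow":4,"green":0}
obs=[("scene","yellow",.042,(242,208)),("scene","yellow",.068,(236.3,212)),("scene","green",.042,(256.8,211.6)),("scene","green",.068,(259.1,217.7)),
("top","red",.042,(249.4,182.5)),("top","red",.068,(256.7,182)),("top","yellow",.068,(242.4,164.5)),("top","yellow",.042,(240.4,171.1))]
def f(v):
    o=[]
    for n,c,R,uv in obs:
        a=v[3]+off[c]*2*np.pi/5
        o+=list(proj(P[n],np.array([v[0]+R*np.cos(a),v[1]+R*np.sin(a),v[2]]))-uv)
    return o
s=least_squares(f,[.6,.02,.271,1.0]); print(s.x.round(4),"rms",np.sqrt(np.mean(s.fun**2)),"red dir",(s.x[3]+6*np.pi*.4/2+0)%6.283, np.round(s.fun,1))
im=cv2.imread("pics/top0.png"); g=cv2.cvtColor(im,6)
# white index line
sub=g[178:190,230:262]; print(sub)
for n,uv in(("line0",(237.5,183)),("line1",(247,181.7))): print(n,onplane(P["top"],uv,.289))
E
```

```text
ytab [6.564e-01 6.000e-04 2.681e-01] ydot [0.6342 0.0073 0.2686]
[0.5933 0.0193 0.27   0.9716] rms 0.3783356653823858 red dir 4.741470903101246 [ 0.1 -0.3 -0.7  0.1  0.2 -0.2  0.7  0.5  0.   0.2  0.4  0.3 -0.1 -0.6
 -0.1  0.2]
[[ 27  28  27  19  67  65  24  22  25  26  25  22  21  35  55  56  48  53
   64  61  52  50  32  23  25  24  27  27  26  24  18  63]
 [ 24  23  21  24  96  86  23  24  26  19  17  15   7   3  19  63  71  52
   50  50  50  54  43  22  22  27  24  24  24  22  18  32]
 [ 24  26  23  35  93  78  16  12  16   9  27  77  97 173 221 190 103  40
   47  52  59  58  36  18  16  18  30  34  35  40  33  23]
 [ 26  25  25  56  81  50  80 127  70  63 190 224 182 234 255 217 105  41
   72  87  94  80  41  55  73  78  76  80  86  83  66  12]
 [ 27  28  28  83  94  45 168 234 151  96 225 236 156 119  78  48  55  44
   90  76  76  95  49  85  83  76  76  76  76  82  86  23]
 [ 28  28  46 139 151  74 143 217 152  48  34   0   2   5  19  36  48  48
   90  78  77  89  54  80  92  94  97  92  88  91  71  24]
 [ 28  19  79 210 232 123  13  74  61  12  18  21  21  22  30  46  56  50
   66  92  91  62  46  46  49  48  46  43  45  38  27  23]
 [ 37  58 113 234 254 173   2   9  18  25  26  26  24  25  41  54  55  51
   49  47  47  50  41  20  21  19  21  21  21  21  19  26]
 [ 74 149 217 249 254 195  28  15  26  25  25  30  21  34  50  54  60  64
   55  53  51  55  41  27  22  27  29  26  25  26  28  24]
 [135 236 255 254 254 208  45  18  29  24  22  26  28  44  55  57  59  55
   52  58  57  54  38  24  28  23  21  24  28  22  28  27]
 [221 254 254 251 254 223  64  20  26  29  23  26  37  51  63  57  31  17
   36  57  58  50  31  21  29  25  30  29  27  23  27  24]
 [253 253 250 250 254 205  68  20  25  24  36  42  48  52  65  49  22  23
   23  38  55  42  27  26  27  23  26  25  25  28  26  27]]
line0 [0.59177035 0.01690356 0.289     ]
line1 [ 0.59562978 -0.01469252  0.289     ]
```

```bash
cat >> h.py <<'E'
from scipy.spatial.transform import Rotation as Ro
AX=np.array([.5933,.0193]); AL=-1.37
def pose(th,R=.071,tip=.250,ax=None,al=None,sgn=1):
    ax=AX if ax is None else ax; al=AL if al is None else al
    a=al+th; x=np.array([0,0,-1.]); z=sgn*np.array([-np.sin(a),np.cos(a),0]); y=np.cross(z,x)
    p=np.r_[ax+R*np.array([np.cos(a),np.sin(a)]),tip+.173]
    return p, Ro.from_matrix(np.c_[x,y,z]).as_euler("xyz")
E
python3 - <<'E'
from h import *
for s in(1,-1):
    for t in(.3,-.6):
        for tip in (.25,.31):
            q=r.solve_ik(*pose(t,tip=tip,sgn=s)); print(s,t,tip,None if q is None else np.round(q,2))
E
```

```text
1 0.3 0.25 [-0.07  0.5   0.42  1.49  0.    1.  ]
1 0.3 0.31 [-0.07  0.52  0.61  1.66  0.    1.  ]
1 -0.6 0.25 [-0.08  0.36  0.2   1.42  0.    1.89]
1 -0.6 0.31 [-0.08  0.37  0.37  1.57  0.    1.89]
-1 0.3 0.25 [-0.07  0.5   0.42  1.49  0.   -2.14]
-1 0.3 0.31 [-0.07  0.52  0.61  1.66  0.   -2.14]
-1 -0.6 0.25 [-0.08  0.36  0.2   1.42  0.   -1.25]
-1 -0.6 0.31 [-0.08  0.37  0.37  1.57  0.   -1.25]<sys>:0: UserWarning: Gimbal lock detected. Setting third angle to zero since it is not possible to uniquely determine all angles.
```

```bash
python3 -W ignore - <<'E'
from h import *
r.gripper_to(0.0)
p,o=pose(.3,tip=.34)
r.move_linear([.13,-.483,.5],max_speed=.2)
r.move_ptp([.42,-.08,.52],o)
r.move_linear(p,max_speed=.2)
P=r.camera_params("wrist"); im=r.camera("wrist"); cv2.imwrite("pics/w1.png",im[:,:,::-1]); np.savez("w1.npz",**P)
print(r.read_t(),r.read_ee_pos().round(4),p.round(4),r.read_width(),r.read_wrist_force())
for x in blobs(im,15): print(*x,onplane(P,x[2],.271).round(4))
E
```

```text
4.55 [ 0.6269 -0.0432  0.5134] [ 0.6274 -0.043   0.513 ] 0.0005216689374320551 [-0.69638075 -0.15513994  0.41486399]
red 219 [225.3 157.4] [ 0.5987 -0.0237  0.271 ]
red 381 [211.  186.3] [ 0.5994 -0.0465  0.271 ]
yellow 241 [298.4 146. ] [0.6379 0.0065 0.271 ]
yellow 405 [321.  169.6] [6.598e-01 1.000e-04 2.710e-01]
blue 405 [ 84.3 316.1] [ 0.5595 -0.19    0.271 ]
```

View pics/w1.png

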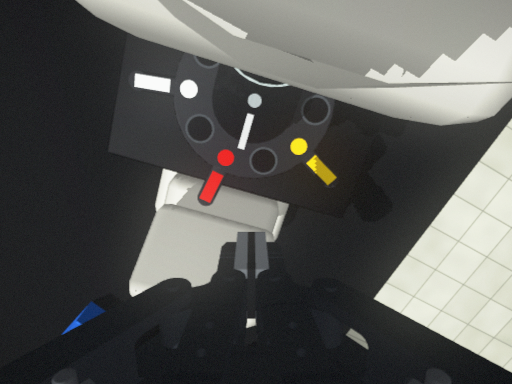

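The wrist view shows red at (225,157)-(211,186), a little clockwise of the white line (248,116)-(242,147). Yellow is at (298,146) and the finger is over the gap between them. I'll refine the axis and heading from this view.

```bash
python3 -W ignore - <<'E'
from h import *
from scipy.optimize import least_squares
P=dict(np.load("w1.npz")); im=cv2.imread("pics/w1.png")
g=cv2.cvtColor(im,cv2.COLOR_BGR2GRAY)
m=np.zeros_like(g); m[108:152,236:256]=(g[108:152,236:256]>190)*255
ys,xs=np.nonzero(m); W=np.array([onplane(P,(x,y),.289)[:2] for x,y in zip(xs,ys)])
c=W.mean(0); d=np.linalg.svd(W-c)[2][0]; d*=-np.sign(d[1]); al=np.arctan2(d[1],d[0]); print("line",c,"heading",al,len(W))
wdot=onplane(P,(189,89),.271)[:2]
pts=[("r",.042,(.5987,-.0237)),("r",.068,(.5994,-.0465)),("y",.042,(.6379,.0065)),("y",.068,(.6598,.0001)),("w",.042,wdot)]
k={"r":0,"y":1,"w":-1}
f=lambda v:np.ravel([v[:2]+R*np.array([np.cos(v[2]+k[n]*np.pi*.4),np.sin(v[2]+k[n]*np.pi*.4)])-q for n,R,q in pts])
s=least_squares(f,[.593,.019,-1.54]); print("axis",s.x.round(4),"resid mm",(s.fun*1e3).round(1),"red rel",s.x[2]-al)
print("line heading from axis",np.arctan2(*(c-s.x[:2])[::-1]))
E
```

```text
line [6.01420489e-01 6.93898383e-05] heading -1.3577866523075286 225
axis [ 0.5969  0.0191 -1.5383] resid mm [-0.5  0.8 -0.3 -2.4 -0.7  0.9  2.4  0.1 -1.   0.6] red rel -0.1804719963264625
line heading from axis -1.336405854016719
```

```bash
sed -i 's/^AX=.*/AX=np.array([.595,.0192]); AL=-1.35/' h.py; cat >> h.py <<'E'
def push(th0,th1,n=4,tip=.250,hi=.31):
    p,o=pose(th0,tip=hi); r.move_linear(p,max_speed=.1,frame=o)
    if r.move_linear(pose(th0,tip=tip)[0],max_speed=.06,f_stop=6): print("blocked going down",r.read_ee_pos()); return
    for t in np.linspace(th0,th1,n+1)[1:]:
        p,o=pose(t,tip=tip); s=r.move_linear(p,max_speed=.04,frame=o,f_stop=14)
        print(round(t,2),s,r.read_ee_pos().round(4),np.round(r.read_wrist_force(),1))
        if s: break
    r.hold(.5)
def up(th,hi=.34):
    p,o=pose(th,tip=.250); r.move_linear(p,max_speed=.06,frame=o)
    r.move_linear(pose(th,tip=hi)[0],max_speed=.1)
def look(name):
    P=r.camera_params("wrist"); im=r.camera("wrist"); cv2.imwrite(f"pics/{name}.png",im[:,:,::-1]); np.savez(name+".npz",**P)
    for n,a,c in blobs(im,60):
        w=onplane(P,c,.271)[:2]; d=w-AX
        if .03<np.hypot(*d)<.085: print(n,a,c,"rad",np.hypot(*d).round(4),"rel",round((np.arctan2(d[1],d[0])-AL+np.pi)%(2*np.pi)-np.pi,3))
    print("t",r.read_t())
E
python3 -W ignore - <<'E'
from h import *
push(.28,-.51); up(-.42); look("w2")
E
```

```text
0.08 False [ 0.6162 -0.0486  0.4233] [0.8 0.1 0.3]
-0.12 False [ 0.6024 -0.0514  0.4231] [ 1.   0.3 -1. ]
-0.31 False [ 0.5885 -0.0515  0.4229] [ 0.7  0.2 -0.5]
-0.51 False [ 0.5748 -0.0488  0.423 ] [ 0.1  0.7 -0.3]
red 219 [225.5 157.2] rad 0.0415 rel -0.791
red 375 [212.2 186.8] rad 0.0643 rel -0.814
yellow 240 [298.6 142.9] rad 0.0444 rel 0.44
yellow 409 [322.1 165.7] rad 0.0671 rel 0.427
green 546 [345.6  43.6] rad 0.0673 rel 1.636
green 282 [311.4  63.4] rad 0.0443 rel 1.624
t 10.0083
```

View pics/w2.png

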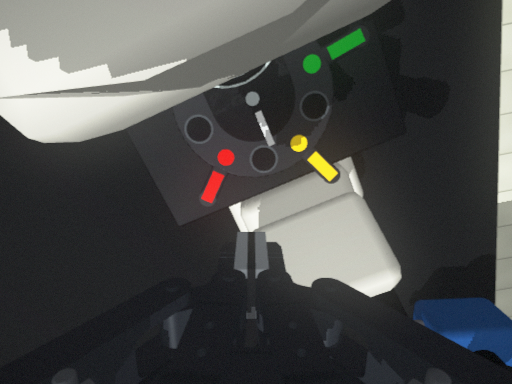

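After the first push, red is at -0.80 rad and yellow at +0.43, so the turret sits past half way without having clicked. I'll check whether it's still moving.

```bash
python3 -W ignore - <<'E'
from h import *
r.hold(.5); look("w3")
P=dict(np.load("w2.npz")); im=cv2.imread("pics/w2.png"); g=cv2.cvtColor(im,cv2.COLOR_BGR2GRAY)
m=np.zeros_like(g); m[108:150,254:278]=(g[108:150,254:278]>150)*255
ys,xs=np.nonzero(m); W=np.array([onplane(P,(x,y),.289)[:2] for x,y in zip(xs,ys)])
c=W.mean(0); d=np.linalg.svd(W-c)[2][0]; d*=-np.sign(d[1]); print("line",c,np.arctan2(d[1],d[0]),len(W),"screw",onplane(P,(252,99),.289),onplane(dict(np.load("w1.npz")),(255,101),.289))
E
```

```text
red 216 [225.2 157. ] rad 0.0414 rel -0.793
red 378 [212.  186.6] rad 0.0643 rel -0.814
yellow 235 [298.  142.8] rad 0.0443 rel 0.438
yellow 412 [321.6 165.4] rad 0.0669 rel 0.427
green 545 [345.1  43.8] rad 0.0674 rel 1.636
green 287 [311.   63.5] rad 0.0443 rel 1.624
t 10.5583
line [6.01415393e-01 4.65756134e-05] -1.3546786117457061 210 screw [0.5974828  0.01799489 0.289     ] [0.59816425 0.01818267 0.289     ]
```

```bash
sed -i 's/^AX=.*/AX=np.array([.597,.0188]); AL=-1.353/' h.py; python3 -W ignore - <<'E'
from h import *
look("w3b")
push(-.36,-.66,n=2); look("w4")
r.hold(.3); look("w5")
E
```

```text
red 216 [225.3 156.9] rad 0.0421 rel -0.834
red 375 [212.  186.5] rad 0.065 rel -0.84
yellow 238 [298.  142.8] rad 0.0428 rel 0.41
yellow 417 [321.6 165.4] rad 0.0654 rel 0.41
green 545 [345.1  43.8] rad 0.0656 rel 1.653
green 285 [311.   63.5] rad 0.0425 rel 1.649
t 10.6083
-0.51 False [ 0.5766 -0.0492  0.4233] [ 0.2 -0.4  0.1]
-0.66 False [ 0.5668 -0.0454  0.423 ] [-1.   0.2  0.2]
red 558 [213.1 204.6] rad 0.042 rel -0.976
red 892 [197.2 252.8] rad 0.065 rel -0.981
yellow 646 [333.  169.8] rad 0.0427 rel 0.272
yellow 1074 [375.7 203.3] rad 0.0657 rel 0.268
green 387 [388.3   6.2] rad 0.058 rel 1.483
green 924 [346.5  30.3] rad 0.0426 rel 1.509
t 13.6
red 560 [213.1 204.5] rad 0.042 rel -0.977
red 893 [197.3 252.6] rad 0.0649 rel -0.982
yellow 645 [333.  169.8] rad 0.0427 rel 0.271
yellow 1072 [375.6 203.2] rad 0.0656 rel 0.268
green 388 [388.3   6.2] rad 0.058 rel 1.483
green 928 [346.6  30.3] rad 0.0427 rel 1.508
t 13.95
```

```bash
python3 -W ignore - <<'E'
from h import *
for t in (-.74,-.82):
    p,o=pose(t); s=r.move_linear(p,max_speed=.04,frame=o,f_stop=14); print(t,s,r.read_wrist_force().round(1)); r.hold(.5); look("w6")
E
```

```text
-0.74 False [ 0.  -0.6 -0.1]
red 556 [211.5 204.2] rad 0.0419 rel -1.074
red 897 [194.8 252.2] rad 0.0649 rel -1.079
yellow 648 [332.  171.5] rad 0.0427 rel 0.177
yellow 1069 [373.8 205.4] rad 0.0656 rel 0.173
green 517 [390.8   7.2] rad 0.0587 rel 1.394
green 925 [347.7  32.5] rad 0.0427 rel 1.413
t 14.7917
-0.82 False [-0.1  0.6  0.4]
red 548 [213.7 205.4] rad 0.042 rel -1.133
red 899 [198.2 253.4] rad 0.0648 rel -1.137
yellow 646 [333.7 169.9] rad 0.0427 rel 0.12
yellow 1074 [376.3 203.1] rad 0.0655 rel 0.115
green 385 [388.1   6.2] rad 0.0581 rel 1.33
green 928 [346.4  30.5] rad 0.0427 rel 1.356
t 15.6333
```

View pics/w6.png

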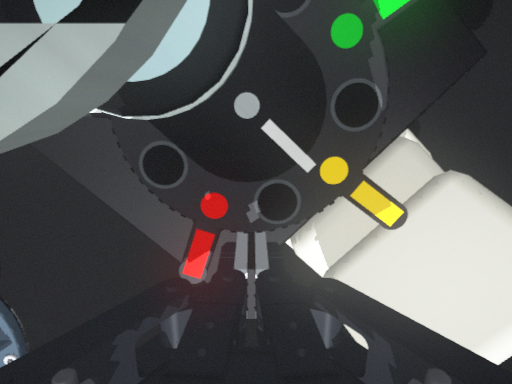

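Red has moved with the finger to -1.13, and yellow is 0.12 short of the index. There has been no self-swing, so I'll lift clear and see where it settles.

```bash
python3 -W ignore - <<'E'
from h import *
up(-.72); look("w7"); r.hold(.5); look("w8"); print(r.read_wrist_force().round(1))
E
```

```text
red 217 [223.  157.8] rad 0.0419 rel -1.132
red 370 [210.  187.3] rad 0.0647 rel -1.138
yellow 239 [295.8 143.1] rad 0.0427 rel 0.119
yellow 407 [320.  166.1] rad 0.0657 rel 0.116
green 554 [342.2  43.7] rad 0.0657 rel 1.359
green 285 [308.1  63.7] rad 0.0426 rel 1.356
t 17.0
red 219 [222.8 157.7] rad 0.0419 rel -1.132
red 368 [209.9 187.3] rad 0.0647 rel -1.137
yellow 238 [295.4 143.1] rad 0.0427 rel 0.119
yellow 411 [319.2 165.7] rad 0.0654 rel 0.116
green 549 [341.8  43.9] rad 0.0658 rel 1.359
green 283 [307.7  64. ] rad 0.0426 rel 1.354
t 17.55
[0.2 0.1 0.5]
```

The turret stays wherever it's left, so friction seems to outweigh the click spring. I'll push by measured position instead: yellow round to about -1.0, then nudge the green tab itself onto the index.

```bash
python3 -W ignore - <<'E'
from h import *
p,o=pose(.62,tip=.34); r.move_linear(p,max_speed=.12,frame=o)
look("w9")
push(.62,-.70,n=5,hi=.33); up(-.6); look("w10")
E
```

```text
red 494 [147.2  74.5] rad 0.065 rel -1.136
red 264 [184.   82.1] rad 0.0418 rel -1.13
yellow 228 [218.9 152.7] rad 0.0427 rel 0.119
yellow 396 [203.5 181.4] rad 0.0656 rel 0.115
green 237 [292.5 144. ] rad 0.0427 rel 1.356
green 415 [314.3 168.6] rad 0.0655 rel 1.359
t 19.0917
0.36 False [ 0.6356 -0.0408  0.4231] [ 0.2 -0.7  0.6]
0.09 False [ 0.6187 -0.0487  0.423 ] [-0.7 -0.2  0.2]
-0.17 False [ 0.6003 -0.0521  0.423 ] [-0.2  0.3 -0.4]
-0.44 False [ 0.5816 -0.0504  0.423 ] [ 0.4  1.  -0.5]
-0.7 False [ 0.5642 -0.044   0.423 ] [ 0.8 -0.4  0.1]
yellow 230 [222.4 157.3] rad 0.042 rel -1.02
yellow 400 [209.3 186.8] rad 0.0648 rel -1.025
green 239 [295.3 143.2] rad 0.0427 rel 0.229
green 399 [318.9 166.1] rad 0.0654 rel 0.226
blue 566 [342.5  44.1] rad 0.0657 rel 1.471
blue 290 [308.3  64. ] rad 0.0426 rel 1.465
t 25.775
```

```bash
python3 -W ignore - <<'E'
from h import *
p,o=pose(.74,tip=.34); r.move_linear(p,max_speed=.12,frame=o)
push(.74,.34,n=2,hi=.33); look("w11")
E
```

```text
0.54 False [ 0.6459 -0.0327  0.4232] [ 0.4 -0.3 -0.3]
0.34 False [ 0.6347 -0.0413  0.423 ] [0.7 1.4 0.4]
yellow 786 [132.2  97.2] rad 0.0419 rel -1.223
yellow 1471 [69.3 96.5] rad 0.0649 rel -1.23
green 583 [214.5 201.4] rad 0.0427 rel 0.028
green 958 [199.3 249.8] rad 0.0654 rel 0.026
blue 675 [334.6 165.1] rad 0.0427 rel 1.266
blue 1104 [377.8 198.2] rad 0.0655 rel 1.27
t 30.5667
```

View pics/w11.png

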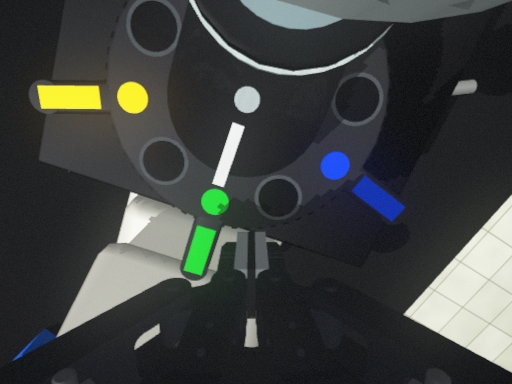

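Green is in line with the white index mark: the line runs (241,125)-(219,186) and the dot is at (214,201), 0.027 rad short. I'll nudge it the last bit, back off and check.

```bash
python3 -W ignore - <<'E'
from h import *
p,o=pose(.32); r.move_linear(p,max_speed=.03,frame=o,f_stop=14)
r.hold(.3); up(.45); look("w12"); r.hold(.6); look("w13")
P=dict(np.load("w13.npz")); im=cv2.imread("pics/w13.png"); g=cv2.cvtColor(im,6)
c0=proj(P,np.r_[.6014,.0001,.289]).astype(int); m=np.zeros_like(g); s=np.s_[c0[1]-22:c0[1]+23,c0[0]-13:c0[0]+14]
sat=cv2.cvtColor(im,cv2.COLOR_BGR2HSV)[:,:,1]; m[s]=(g[s]>150)&(sat[s]<60)
ys,xs=np.nonzero(m); W=np.array([onplane(P,(x,y),.289)[:2] for x,y in zip(xs,ys)]); c=W.mean(0); d=np.linalg.svd(W-c)[2][0]; d*=-np.sign(d[1])
b=[x[2] for x in blobs(im[:,:,::-1].copy(),60) if x[0]=="green"]
for q in b:
    e=onplane(P,q,.271)[:2]-c; print("green off index line mm",1e3*(d[0]*e[1]-d[1]*e[0]),"line heading",np.arctan2(d[1],d[0]),len(W))
E
```

```text
yellow 514 [146.5  83.2] rad 0.0649 rel -1.229
yellow 279 [183.1  87.7] rad 0.0418 rel -1.223
green 228 [223.2 155.3] rad 0.0426 rel 0.03
green 381 [210.1 184.9] rad 0.0654 rel 0.026
blue 244 [296.  140.8] rad 0.0426 rel 1.266
blue 427 [319.7 163.6] rad 0.0653 rel 1.269
t 32.5167
yellow 513 [146.5  83. ] rad 0.0648 rel -1.229
yellow 278 [182.9  87.5] rad 0.0419 rel -1.224
green 227 [223. 155.] rad 0.0426 rel 0.029
green 386 [209.9 184.7] rad 0.0654 rel 0.025
blue 245 [295.7 140.6] rad 0.0426 rel 1.267
blue 425 [319.6 163.4] rad 0.0654 rel 1.271
t 33.1667
green off index line mm 1.0928149498576578 line heading -1.3619887369960892 265
green off index line mm 1.7177386054444461 line heading -1.3619887369960892 265
```

```bash
python3 -W ignore - <<'E'
from h import *
p,o=pose(.45,tip=.345); r.move_linear(p,max_speed=.1,frame=o)
r.move_linear([.42,-.10,.52],max_speed=.15); r.hold(.5)
im=r.camera("top"); P=r.camera_params("top"); cv2.imwrite("pics/top1.png",im[:,:,::-1])
cv2.imwrite("pics/top1z.png",cv2.resize(im[130:240,150:330,::-1],(720,440),interpolation=3))
for x in blobs(im,3,(190,140,290,215)): print(*x,onplane(P,x[2],.271).round(4))
im=r.camera("scene"); cv2.imwrite("pics/scene1.png",im[:,:,::-1]); P=r.camera_params("scene")
for x in blobs(im,3,(200,170,300,240)): print("scene",*x,onplane(P,x[2],.271).round(4))
print(r.read_t(),r.read_wrist_force().round(1))
E
```

```text
red 4 [229.5 193.5] [0.5588 0.0446 0.271 ]
red 14 [224.6 197.9] [0.5443 0.0612 0.271 ]
yellow 13 [243.6 193.4] [ 0.5584 -0.0027  0.271 ]
yellow 23 [247.4 199. ] [ 0.5394 -0.0151  0.271 ]
green 26 [256.1 178. ] [ 0.6098 -0.0454  0.271 ]
green 14 [249.5 179.7] [ 0.6044 -0.0231  0.271 ]
blue 30 [238.5 163.7] [0.6592 0.0131 0.271 ]
blue 16 [238.  170.5] [0.6361 0.0151 0.271 ]
scene yellow 4 [252.5 190.5] [ 0.5624 -0.0026  0.271 ]
scene green 21 [234.  194.6] [ 0.6101 -0.0424  0.271 ]
scene green 11 [240.5 196.6] [ 0.6039 -0.0207  0.271 ]
scene blue 10 [243.5 209.8] [0.6376 0.0161 0.271 ]
scene blue 25 [239.2 214.6] [0.6594 0.0153 0.271 ]
35.7 [-0.4  0.1 -0.4]
```

View pics/top1z.png

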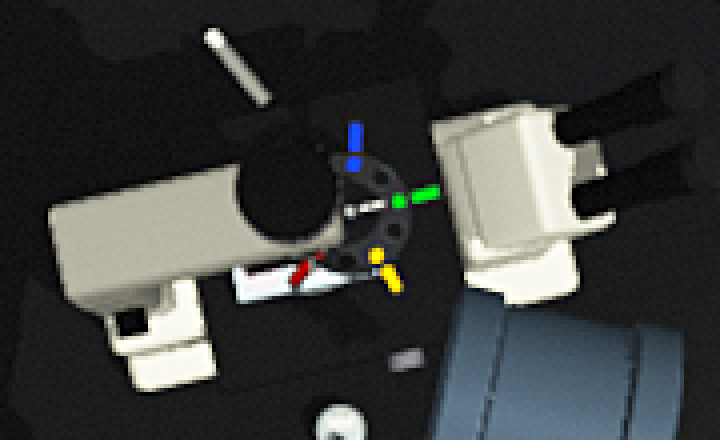

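View pics/scene1.png

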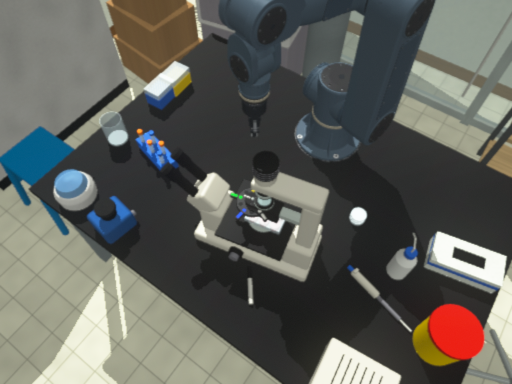

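Both views show green at the end of the index line, everything else in place, and the arm clear, so I'm handing in.

```bash
python3 -c "
from rig import r
print(r.sign_off(), r.read_t())"
```

```text
the job is handed in; nothing more can be done
the job is handed in; nothing more can be done
```

The green tab now stands at the white index line and the job is handed in, at about 36 s of the 64 s allowed. With the gripper shut, I pushed the red, yellow and then green tabs clockwise, about two steps in all. The push readings between moves stayed around 1–2 N, and the 14 N stop I had set never triggered.

**Last checks:**
- **Green dot:** in the wrist camera it stood about 1.1 mm off the index line (about 0.03 rad), against the 4 mm allowed. It hadn't moved 0.6 s later.
- **Other views:** the top and scene cameras also show green in line with the index. The arm was well clear and nothing on the bench looked moved. I checked the well plate and the loose items only by eye.

**What disagreed with the description:** I never saw the turret swing on and click in by itself.
- **No swing past half way:** it stayed wherever the finger left it, for example with yellow 0.12 rad short of the index. I therefore placed green by measurement and did not rely on the click.
- **Last nudge:** I aimed to turn the green tab about 0.02 rad further, but the reading did not change. That may mean it had clicked in, but I did not confirm it.

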